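# Seat a plywood block in the cam-clamp jig and lock it

## Robot

A 6-joint arm with a two-finger parallel gripper is mounted at the origin on a cart in front of the work surface, level with it; the furniture and walls round the work are solid. World frame = base frame: x ahead of the robot, y to its left, z up, the work surface at z = 0. Lengths are in m, angles in rad, forces in N, time in s.
With the tool pointing down it reaches from about 0.35 to 0.875 m from the base axis. Payload 4.2 kg.
Tool frame: the origin (TCP) lies midway between the tips of the shut fingers; the grasp point (between the pads) lies bot.grip_point_offset behind it (bot.grip_point_offset is the distance from the TCP to the grasp point, in m); z points along the fingers, y is the line along which they close (so a half turn about z gives the same grasp; the last joint's range is limited). The gripper opens to 85 mm and grips with 20 to 120 N. Pads are 22 mm wide; open, the fingers measure 114 mm over their backs; the gripper's body (76 mm by 85 mm) begins 54 mm behind the grasp point. The pads swing forward as they close: fully open they stand 13 mm farther back than shut.
Start: joints at [1.499, 0.385, 0.008, 0, -1.194, -0.259], TCP at [0.203, 0.591, 0.231] pointing down, gripper open.
Joint ranges: [-3.14, 3.14], [-1.21, 2.06], [-1.07, 1.41], [-3.16, 2.05], [-2.99, -0.16], [-3.1, 3.1]. Speed limits (rad/s): [2.79, 2.79, 3.14, 3.14, 3.14, 3.14].

## Interface

Orientations are given as a unit quaternion [w, x, y, z].
In Python, from cell import bot gives the robot as it stands. Calls block until the motion is done:
- bot.move_to(position, orientation): joint-space move of the TCP to a pose.
- bot.move_l(position, attitude=None, velocity=0.15, guard=None): straight line of the TCP; attitude=None keeps the orientation; velocity is the mean speed in m/s. With guard (N) it stops when the force on the tool has changed by that much, and returns True; else False.
- bot.goto_joints(angles): joint-space move.
- bot.command_gripper(opening, grip_force=None): finger opening in m; grip_force is the grip in N (None keeps the last); returns when the fingers have stopped.
- bot.pause(seconds).
- bot.solve_ik(position, orientation): joint angles nearest the present ones, or None.
- bot.state(): the state.
- bot.grab_frame(name): name is "scene" or "top"; returns a dict with "img" (384x512x3 uint8, red, green, blue), "fx", "fy", "cx", "cy" (pixels), "R" (3x3) and "t" (3): a world point X has camera coordinates R X + t. Camera axes: x right, y down, z forward; pixel columns grow to the right and rows downward; lengths in m; the calibration is good to about 2 mm. A picture is of the moment at which its call begins. There is no depth.
A pose or a line that the arm cannot do raises bot.MotionError and nothing moves.
- bot.sign_off(): hands the job in; it is judged then, once.
The state is a dict: "time": time; "qpos": joint angles; "qvel": joint speeds; "joint_torque": joint torques, N m; "ee_pos": TCP position; "ee_rot": TCP orientation; "wrist_force": force on the tool from outside, world axes, zero at the start; "ft_torque": the same for the moment, N m; "finger_gap": finger opening in m; "grasp_force": force on a finger pad.
Only numpy, scipy, OpenCV 4.12 (cv2) and the standard library are available. Lean on these libraries where they do the work, as an engineer would, in place of code of your own. Each camera call takes 0.05 s, during which the arm holds its last target. There are 200 camera calls.

## Task

The plywood block with three holes lies loose on the holding jig. Without picking anything up, push the block with the fingertips until its long side lies flat against the jig's fence and its end butts against the stop; then push the wooden cam lever round clockwise until the cam is tight against the block, and leave the block clamped there with the hand clear. Leave the other tools on the bench where they are.

Things in the scene. Friction and masses are not known exactly. Their poses are not given: they have to be found in the camera images.
- jig: shop-made holding jig, fixed to the bench: plywood base board 170 (x) x 340 (y) x 12 mm, spanning x -85..85, y -165..175 mm in its own axes; origin on the underside (bench height). Fence along the far (+x) edge, stop at the -y end; the near side and the +y end are open. With the block home, its centre is at x = 24, y = -62.5 mm and its long side along y
- fence_face (a point): on the foot of the fence's working face (jig x = 55, y = 0 mm), 12 mm above the bench. The fence is a straight wooden strip parallel to the jig's y, 25 mm wide, 20 mm higher than the board; its working face looks to the jig's -x
- stop_face (a point): on the foot of the stop's working face (jig x = 14, y = -125 mm), 12 mm above the bench. The stop is a wooden strip across the board, jig x -19 to 47 mm, 20 mm higher than the board; its working face looks to the jig's +y
- block: plywood block with three holes in its top, 62 (x) x 125 (y) x 21 mm, about 0.12 kg, loose on the base board (underside 12, top 33 mm above the bench). Origin: centre of its underside; y along its length. It starts 20 to 55 mm off the fence side and 110 to 150 mm from the stop, up to 0.3 rad askew; either way round is right
- cam (a joint): cam lever's angle, rad, 0 to 1.65, growing (tightening) clockwise from above. At 0 the lever points to the jig's -x, at 1.57 to its +y. Starts at 0 to 0.35, cam 4 to 9 mm clear of a seated block; touches it at 0.95 to 1.0 and is tight, stopping hard, at about 1.1 (a push of 8 to 14 N near the tip). Drags about 1 N at the tip; stays where left, also when tight
- cam_pivot (a point): axis of the pivot bolt, 22 mm above the bench (mid-height of the lever); at x = -36.7, y = -70 mm in the jig's axes. Round it, in one piece with the lever, is the round wooden cam, 44 mm across, its centre 10 mm off the pivot
- lever_tip (a point): middle of the round end of the lever (23 mm across), 96 mm from the pivot; the lever is 17 mm wide and 18 mm thick, from 13 to 31 mm above the bench. Push it on its side.
- level: torpedo level, 18 x 228 x 46 mm, standing on edge near the bench's front edge, to the right of the jig: bystander. Origin: centre of its underside
- spanner: small steel combination spanner, 25 x 164 x 9 mm, lying beyond the stop end of the jig: bystander. Origin: centre of its underside
- coupler: pale air-line coupler, 29 mm round, 62 mm tall, standing in front of the open end of the jig: bystander. Origin: centre of its underside
- marker: red and white marker pen, 17 x 135 x 16 mm, lying in front of the jig: bystander. Origin: centre of its underside
- channel: galvanised steel channel offcut, 42 x 130 x 30 mm, lying past the open end of the jig: bystander. Origin: centre of its underside
- tape: yellow and black tape measure, 36 x 90 x 62 mm, standing behind the jig: bystander. Origin: centre of its underside
- pencil: green pencil, 7 x 136 mm, lying in front of the jig near the stop end: bystander. Origin: centre of its underside

How it is judged:
On the way, in this order (a step that is already met when the one before it is completed fails the run):
1. the block is pushed home against the fence and the stop while the cam lever is still open (x of block in the frame of jig between 0.02 and 0.028 m and y of block in the frame of jig between -0.0665 and -0.0585 m and angle between the y axis of block and the y axis of jig, either way round below 0.05 rad and angle between block's own z axis and vertical below 0.05 rad and z of block in the frame of jig below 0.015 m and value of joint cam below 0.8 rad), for 0.2 s.
2. the cam presses on the block (contact force between cam and block above 4 N), for 0.2 s.
At the end, for the whole second after the job is handed in: the block lies flat, within 2.5 mm of home at fence and stop and 0.02 rad of parallel, at rest, the cam past 0.9 rad and pressing on it with over 4 N by itself; before the lever passed 0.8 rad the block was within 4 mm and 0.05 rad of home for 0.2 s (x of block in the frame of jig between 0.0215 and 0.0265 m and y of block in the frame of jig between -0.065 and -0.06 m and angle between the y axis of block and the y axis of jig, either way round below 0.02 rad and angle between block's own z axis and vertical below 0.05 rad and z of block in the frame of jig below 0.015 m and contact force between cam and block above 4 N and value of joint cam above 0.9 rad and linear speed of block below 0.01 m/s); the robot touches nothing.
It fails at once if the block is lifted off the board or tipped (z of block in the frame of jig above 0.02 m or angle between block's own z axis and vertical above 0.15 rad).
It fails at once if a bystander is moved more than 15 mm (distance of any of spanner, coupler, marker, channel, pencil, level, tape from where it was at the start of the episode above 0.015 m).
It also fails if it takes over 64 s, if anything falls off the work surface, if the arm or the gripper's body presses on something with over 40 N, if the wrist force passes 120 N, or if a joint passes its speed limit or range.

## Working session

There is one attempt and no reset: what is moved stays moved. The work goes in short steps, each a Python script; the robot and the scene stay as the last script left them, time stands still between calls to the robot, and variables do not carry over. Pictures are saved under pics/ and viewed, at most 10 in all, crops included, and the job is handed in when it is done.

```bash
ls; mkdir -p pics
python3 - <<'E'
from cell import bot
import cv2
for n in("top","scene"):
    f=bot.grab_frame(n); cv2.imwrite(f"pics/{n}0.png",cv2.cvtColor(f["img"],cv2.COLOR_RGB2BGR))
    print(n,f["fx"],f["fy"],f["cx"],f["cy"],f["R"],f["t"])
print(bot.state(),bot.grip_point_offset)
E
```

```text
cell.py
pics
top 358.59226941481353 358.59226941481353 252.81523463574945 195.06399478425269 [[ 0.00886136 -0.99979149  0.01839695]
 [-0.98212547 -0.01216108 -0.18783413]
 [ 0.18801869 -0.01640365 -0.98202846]] [0.01339309 0.59263464 0.94038465]
scene 406.8868473246466 406.8868473246466 257.12457602378953 198.6568586127305 [[-0.56016594 -0.82831974  0.01002639]
 [-0.34810216  0.2243927  -0.91020482]
 [ 0.75169077 -0.51335594 -0.41403703]] [0.35178205 0.24635616 0.63531102]
{'time': 0.1, 'qpos': array([ 1.49859663e+00,  3.85443598e-01,  6.77318079e-03, -4.25279793e-04,
       -1.19399738e+00, -2.58617369e-01]), 'qvel': array([-0.00080696, -0.00051101,  0.00334429,  0.00314841, -0.00034275,
        0.00071516]), 'joint_torque': array([-4.80817071e-04, -3.93322456e+01,  1.88928956e+01,  4.19797540e+00,
       -2.58447450e-03,  4.53987482e-06]), 'ee_pos': array([0.20281691, 0.59062989, 0.23035837]), 'ee_rot': array([ 9.50066818e-04,  9.86337803e-01, -1.64732581e-01, -1.09699044e-04]), 'wrist_force': array([-0.63709292, -0.02471802,  0.01711064]), 'ft_torque': array([ 0.00960672, -0.02828767,  0.02139654]), 'grasp_force': 0.0, 'finger_gap': 0.08514104116029288} 0.0187
```

View pics/top0.png

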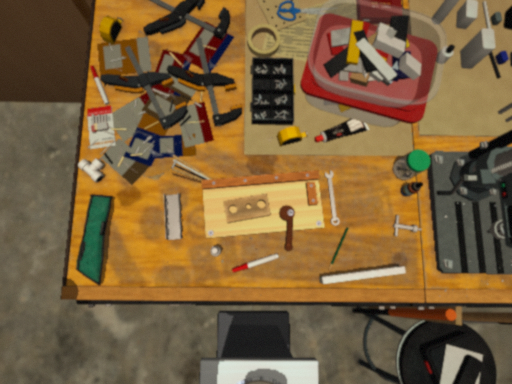

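View pics/scene0.png

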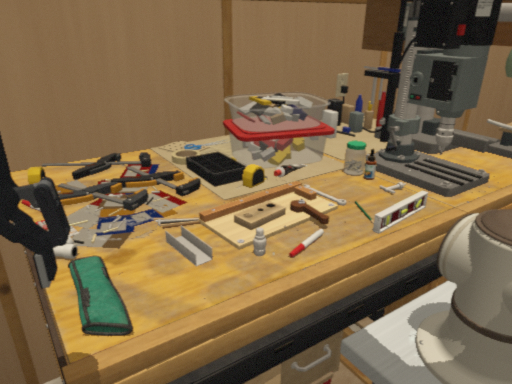

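The top view shows the jig at about px (203..325, 172..237), with the fence along the top and the stop at the right. The block is near (247,207), the lever's pivot is near (288,212) and its tip near (289,248), pointing at the robot. I'll enlarge it.

Run:
```python
import cv2
a=cv2.imread("pics/top0.png")[160:265,190:350]
cv2.imwrite("pics/crop0.png",cv2.resize(a,None,fx=5,fy=5,interpolation=cv2.INTER_CUBIC))
h=cv2.cvtColor(a,cv2.COLOR_BGR2HSV)
for n,(u,v) in dict(board=(220,225),block=(240,205),bench=(250,250),fence=(260,181),stop=(311,190),lever=(289,235)).items(): print(n,h[v-160,u-190])
```

```text
board [ 21 128 226]
block [ 17 139 162]
bench [ 17 143 159]
fence [ 13 194 172]
stop [ 14 193 181]
lever [ 10 190  90]
```

View pics/crop0.png

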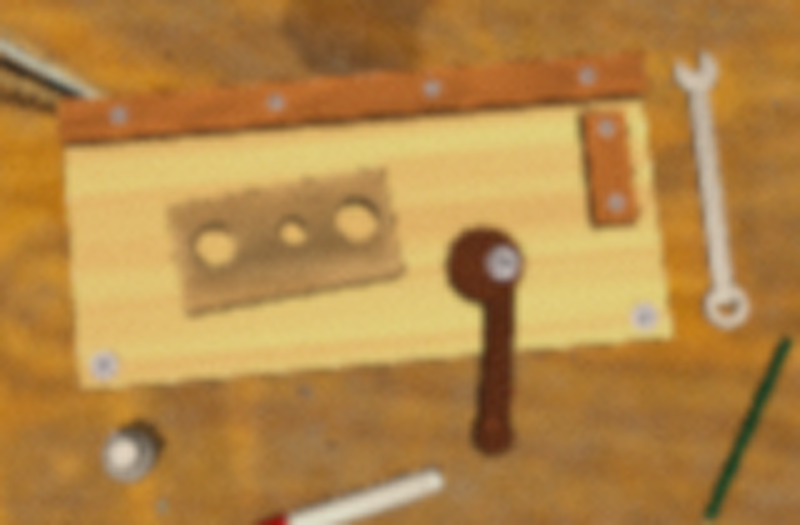

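```bash
cat > h.py <<'E'
import numpy as np,cv2
from cell import bot
def ray(f,uv,z):
    uv=np.atleast_2d(np.array(uv,float)); R=np.array(f["R"]);C=-R.T@np.array(f["t"])
    d=np.c_[(uv[:,0]-f["cx"])/f["fx"],(uv[:,1]-f["cy"])/f["fy"],np.ones(len(uv))]@R
    return (C+d*((z-C[2])/d[:,2])[:,None])[:,:2]
def blob(m,roi):
    k=np.zeros_like(m);u0,v0,u1,v1=roi;k[v0:v1,u0:u1]=m[v0:v1,u0:u1]
    c=cv2.findContours(k,cv2.RETR_EXTERNAL,cv2.CHAIN_APPROX_NONE)[0]
    return max(c,key=cv2.contourArea)[:,0,:]
def rect(p):
    (c,(w,h),a)=cv2.minAreaRect((p*1000).astype(np.float32))
    a=np.radians(a)
    if w>h: w,h,a=h,w,a+np.pi/2
    return np.array(c)/1000,w,h,(a+np.pi/2)%np.pi-np.pi/2  # a: angle of long axis measured as jig yaw (long axis = y)
def crop(uv): return [((u+.5)/5-.5+190,(v+.5)/5-.5+160) for u,v in uv]
E
python3 - <<'E'
from h import *
f=bot.grab_frame("top");hsv=cv2.cvtColor(f["img"],cv2.COLOR_RGB2HSV)
np.set_printoptions(precision=4,suppress=True)
board=cv2.inRange(hsv,(18,80,190),(26,190,255))
p=ray(f,blob(board,(195,165,335,245)),.012); print("board blob rect",rect(p))
q=ray(f,crop([(80,385),(672,337),(65,145),(640,100)]),.012); print("board corners nearL,nearR,fence-foot L,R",q,np.linalg.norm(q[0]-q[1]))
red=cv2.inRange(hsv,(8,165,130),(16,255,220))
b=blob(red,(200,165,325,195)); print("fence",rect(ray(f,b,.032)))
q2=ray(f,crop([(170,207),(385,170),(403,272),(190,315)]),.033); print("block",q2,[np.linalg.norm(q2[i]-q2[i-1]) for i in range(4)],q2.mean(0))
print("stop top",ray(f,crop([(582,113),(592,225),(624,112),(637,220)]),.032))
print("bolt",ray(f,crop([(503,263)]),.035),"tip",ray(f,crop([(492,437)]),.031))
lev=cv2.inRange(hsv,(0,100,30),(14,255,125)); l=blob(lev,(275,195,310,255)); print(rect(ray(f,l,.031)))
print("coupler",ray(f,crop([(127,455)]),.062),"marker",ray(f,crop([(435,480),(275,525)]),.012),"pencil",ray(f,crop([(785,342),(710,515)]),.004),"spanner",ray(f,crop([(697,75),(726,306)]),.008))
E
```

```text
board blob rect (array([ 0.5582, -0.0101]), 147.97068786621094, 345.1036376953125, np.float64(0.101518094534788))
board corners nearL,nearR,fence-foot L,R [[ 0.4794  0.1517]
 [ 0.5102 -0.1859]
 [ 0.6182  0.1651]
 [ 0.6495 -0.171 ]] 0.33899911651822456
fence (array([0.6645, 0.0003]), 68.77658081054688, 345.2472839355469, np.float64(0.10406579094685564))
block [[ 0.5787  0.1019]
 [ 0.6016 -0.0199]
 [ 0.5431 -0.0302]
 [ 0.5175  0.0892]] [np.float64(0.06251468194908123), np.float64(0.12391886137275242), np.float64(0.05934803750055235), np.float64(0.12209732764600136)] [0.5603 0.0352]
stop top [[ 0.6366 -0.1333]
 [ 0.5714 -0.1377]
 [ 0.6375 -0.1575]
 [ 0.5746 -0.1635]]
bolt [[ 0.5486 -0.0865]] tip [[ 0.4516 -0.0798]]
(array([ 0.5052, -0.0789]), 33.43483352661133, 124.35406494140625, np.float64(-1.4584340982950366))
coupler [[0.4387 0.1197]] marker [[ 0.4281 -0.0496]
 [ 0.4025  0.0402]] pencil [[ 0.5089 -0.2531]
 [ 0.4102 -0.2064]] spanner [[ 0.6661 -0.206 ]
 [ 0.5289 -0.2186]]
```

The measurements agree with the sizes given. The board is 339 mm long, the block about 62x123, the lever length 97 and the cam about 0.16 rad. The block sits at jig (-15, 51), skewed +0.11. First I'll push it to the fence with the open fingers.

```bash
cat >> h.py <<'E'
from scipy.spatial.transform import Rotation as Ro
YAW=.0913; O=np.array([.5797,-.0141])
ex=np.array([np.cos(YAW),np.sin(YAW)]);ey=np.array([-ex[1],ex[0]])
def W(x,y,z): return np.r_[O+ex*x/1000+ey*y/1000,z/1000]      # jig mm -> world
def J(p): d=np.asarray(p)[...,:2]-O; return np.stack([d@ex,d@ey],-1)*1000
def Q(a):  # tool down, tool y at jig angle a
    best=None;q0=bot.state()["qpos"]
    for k in(0,np.pi):
        y=np.array([np.cos(a+k+YAW),np.sin(a+k+YAW),0]);z=np.array([0,0,-1.])
        q=Ro.from_matrix(np.c_[np.cross(y,z),y,z]).as_quat()[[3,0,1,2]]
        s=bot.solve_ik(np.array([.5,0,.15]),q)
        if s is not None and (best is None or abs(s[5]-q0[5])<best[0]): best=(abs(s[5]-q0[5]),q)
    return best[1]
def rep(n):
    s=bot.state();print(n,"t%.1f"%s["time"],"jig",np.round(J(s["ee_pos"]),1),"z%.4f"%s["ee_pos"][2],"F",np.round(s["wrist_force"],1))
def snap(name):
    f=bot.grab_frame("top");cv2.imwrite(f"pics/{name}.png",cv2.resize(cv2.cvtColor(f["img"][160:265,190:350],cv2.COLOR_RGB2BGR),None,fx=5,fy=5,interpolation=cv2.INTER_CUBIC));return f
E
python3 - <<'E'
from h import *
q=Q(np.pi/2)
bot.move_to(W(-82,50,110),q);rep("above")
print(bot.move_l(W(-82,50,7),velocity=.12,guard=6));rep("down")
print(bot.move_l(W(-32,50,7),velocity=.06,guard=15));rep("mid")
print(bot.move_l(W(-10,50,7),velocity=.03,guard=8));rep("fence")
bot.move_l(W(-50,50,7),velocity=.12);bot.move_l(W(-50,50,80),velocity=.2)
bot.move_to(W(-60,180,110),q)
snap("crop1");rep("up")
E
```

```text
above t2.5 jig [-81.6  50.6] z0.1102 F [-0.1 -0.8  0.1]
False
down t3.5 jig [-81.4  50.2] z0.0075 F [0.2 0.3 0.9]
False
mid t4.4 jig [-31.9  50. ] z0.0069 F [-0.7 -0.5  0.2]
True
fence t4.9 jig [-21.3  49.5] z0.0062 F [0.3 0.6 0.7]
up t6.5 jig [-60.7 179.6] z0.1088 F [ 0.7 -0.2 -0.1]
```

View pics/crop1.png

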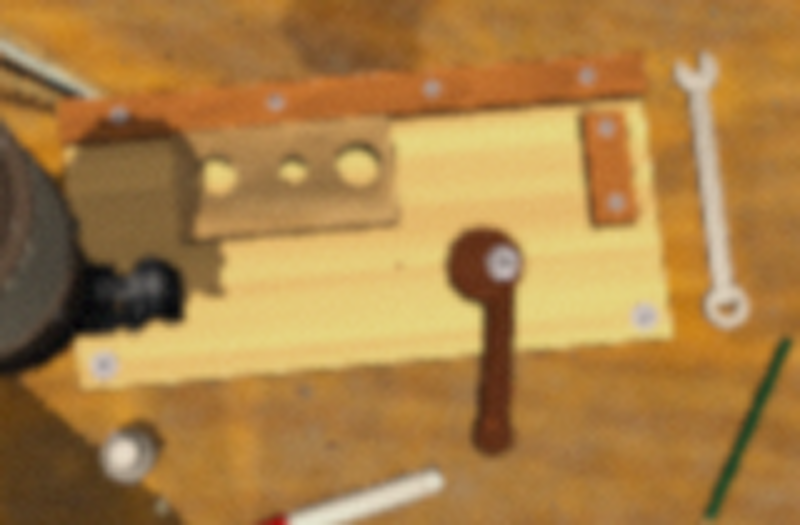

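The block's upper edge (195,135)-(388,118) now lies along the fence. Next I push its end to the stop, then re-seat it against the fence.

Run:
```python
from h import *
q=Q(0)
bot.command_gripper(.02)
bot.move_to(W(21,148,80),q);rep("above")
print(bot.move_l(W(21,148,15),velocity=.12,guard=6));rep("down")
print(bot.move_l(W(21,32,15),velocity=.05,guard=15));rep("mid")
print(bot.move_l(W(21,2,15),velocity=.03,guard=8));rep("stop")
bot.move_l(W(21,35,15),velocity=.12);bot.move_l(W(21,35,70),velocity=.2)
bot.command_gripper(0)
q=Q(np.pi/2)
bot.move_to(W(-45,-12,70),q)
print(bot.move_l(W(-45,-12,18),velocity=.12,guard=6));rep("down")
print(bot.move_l(W(-10,-12,18),velocity=.03,guard=8));rep("fence")
bot.move_l(W(-45,-12,18),velocity=.12);bot.move_l(W(-45,-12,80),velocity=.2)
bot.move_to(W(-110,-150,120),Q(np.pi/2))
snap("crop2");rep("up")
```

```text
above t8.6 jig [ 20.9 148.1] z0.0801 F [-1.5 -0.3  0.7]
False
down t9.3 jig [ 21.5 148.2] z0.0154 F [ 1.2 -0.3  0.6]
False
mid t11.8 jig [21. 32.] z0.0151 F [1.5 0.4 0.2]
True
stop t12.4 jig [21.1 14. ] z0.0149 F [-1.   2.2  0.7]
False
down t15.5 jig [-44.6 -12. ] z0.0181 F [0.2 0.4 0.4]
True
fence t16.4 jig [-20.5 -12.2] z0.0171 F [-0.4  0.4  0.3]
up t17.9 jig [-110.1 -149.7] z0.1191 F [-0.4  0.6  0.2]
```

View pics/crop2.png

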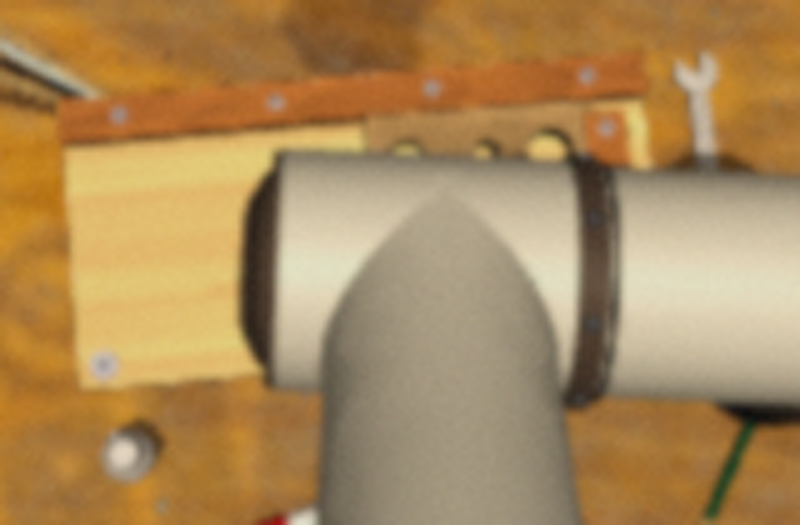

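The block butts the stop at (583,110-150) and the fence. The contact positions (y=14.0, x=-20.5) fit a finger half-width of about 14 mm. Now the lever.

```bash
cat >> h.py <<'E'
def L(a,off,z,r=80):
    d=np.array([-np.cos(a),np.sin(a)]);t=np.array([np.sin(a),np.cos(a)])
    return W(*(np.array([-36.7,-70])+r*d-off*t),z)
E
python3 - <<'E'
from h import *
a=.12
bot.move_to(L(a,42,80),Q(np.pi-a))
print(bot.move_l(L(a,42,18),velocity=.12,guard=6));rep("down")
bot.move_l(L(a,24,18),velocity=.08,guard=10)
for a in list(np.arange(.25,.9,.13))+list(np.arange(.9,1.26,.04)):
    g=bot.move_l(L(a,22.5,18),Q(np.pi-a),velocity=.06,guard=25)
    s=bot.state();F=np.linalg.norm(s["wrist_force"][:2]);print("%.2f"%a,g,"F%.1f"%F)
    if g or F>23: break
rep("end")
bot.move_l(L(a,50,18),velocity=.12);bot.move_l(L(a,50,90),velocity=.2)
bot.goto_joints(bot.state()["qpos"]*[0,1,1,1,1,1]+[1.2,0,0,0,0,0])
snap("crop3");rep("up")
E
```

```text
False
down t19.8 jig [-120.7 -102.3] z0.0183 F [ 0.1 -0.4  0.6]
0.25 False F0.8
0.38 False F0.6
0.51 False F1.4
0.64 False F0.2
0.77 False F0.7
0.90 False F0.6
0.94 False F0.4
0.98 False F1.2
1.02 False F1.9
1.06 False F4.8
1.10 False F8.8
1.14 False F10.6
1.18 False F14.5
1.22 False F16.0
end t24.2 jig [-93.   -5.7] z0.0172 F [-10.5 -12.    9.5]
up t26.7 jig [-234.3  392.9] z0.0904 F [-0.9  0.2  0.5]
```

View pics/crop3.png

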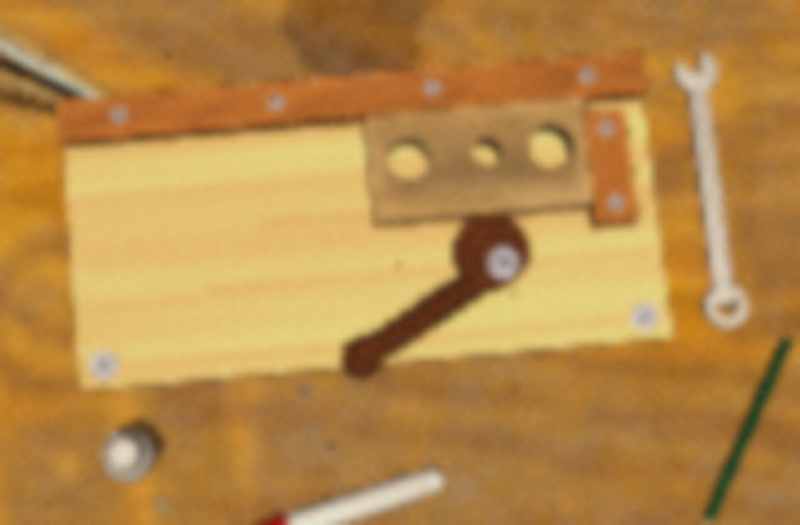

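The block sits home against the fence and stop. The lever tip is at (361,357) against the bolt at (503,263), so the cam is at about 1.06 rad. The push only reached about 12 N tip-equivalent, so I'll press harder to make sure it is tight.

Run:
```python
from h import *
a=1.02
bot.move_to(L(a,50,90,88),Q(np.pi-a))
print(bot.move_l(L(a,50,18,88),velocity=.15,guard=6));rep("down")
bot.move_l(L(a,26,18,88),velocity=.1,guard=10)
for a in np.arange(1.04,1.42,.04):
    g=bot.move_l(L(a,22.5,18,88),Q(np.pi-a),velocity=.05,guard=25)
    s=bot.state();F=np.linalg.norm(s["wrist_force"][:2])
    lag=np.linalg.norm(L(a,22.5,18,88)[:2]-s["ee_pos"][:2])*1000; print("%.2f"%a,g,"F%.1f lag%.1f"%(F,lag))
    if g or F>22: break
rep("end")
bot.move_l(L(a,50,18,88),velocity=.12);bot.move_l(L(a,50,90,88),velocity=.2)
bot.goto_joints(bot.state()["qpos"]*[0,1,1,1,1,1]+[1.2,0,0,0,0,0])
f=snap("crop4");rep("up")
```

```text
False
down t28.9 jig [-124.7  -20.7] z0.0183 F [0.3 0.3 0. ]
1.04 False F0.4 lag0.2
1.08 False F1.5 lag0.4
1.12 False F5.6 lag3.0
1.16 False F10.4 lag5.9
1.20 False F16.2 lag8.8
1.24 False F16.1 lag9.5
1.28 False F20.4 lag12.3
1.32 False F26.4 lag15.4
end t31.4 jig [-94.6   4.1] z0.0167 F [-18.3 -19.1  18. ]
up t33.8 jig [-233.4  394.7] z0.0903 F [-0.3  0.4 -0.2]
```

View pics/crop4.png

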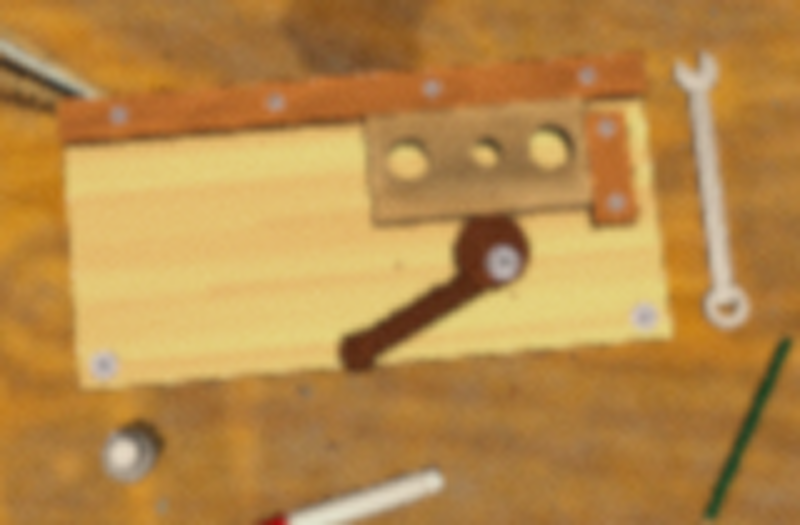

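The tip moved to (357,351), about 1.1 rad. After that the force climbed straight with the commanded distance, so the lever is against its hard stop. The block is flush with the fence and stop, the bystanders in view are where they were, and the hand is clear.

```bash
python3 -c "
from cell import bot
print(bot.sign_off())"
```

```text
the job is handed in; nothing more can be done
None
```

I handed the job in at about 34 s: in the last picture the block lies flat against the fence and stop, the cam lever is hard against its stop at about 1.1 rad, and the hand is clear; no verdict came back.

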